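# Load the winder's arbor and cap it

### The arm

A 7-joint arm with a two-finger parallel gripper is mounted at the origin on the work surface. World frame = base frame: x ahead of the robot, y to its left, z up, the work surface at z = 0. Lengths are in m, angles in rad, forces in N, time in s.
With the tool pointing down it reaches from about 0.425 to 1.025 m from the base axis. Payload 3.6 kg.
Tool frame: the origin (TCP) lies on the centre line of the jaws, within the pads' length; the fingertips stand 8 mm ahead of it and the grasp point (between the pads) lies 11 mm behind it; z points along the fingers, y is the direction in which the jaws open and shut (so a half turn about z gives the same grasp; the last joint's range is limited). The gripper opens to 85 mm and grips with 20 to 120 N. Pads are 22 mm wide; open, the fingers measure 114 mm over their backs; the gripper's body (76 mm by 85 mm) begins 54 mm behind the grasp point. The pads swing forward as they close: fully open they stand 13 mm farther back than shut.
Start: joints at [-1.419, 0.591, 0.048, 1.609, -0.033, 0.943, -0.034], TCP at [0.176, 0.703, 0.239] pointing down, gripper open.
Joint ranges: [-2.69, 2.69], [-0.47, 2.24], [-1.27, 1.36], [0.19, 2.51], [-1.53, 4.68], [0.08, 2.07], [-3.09, 3.09]. Speed limits (rad/s): [2.57, 2.57, 3.14, 3.14, 3.14, 3.14, 3.14].

### API

Orientations are given as a unit quaternion [w, x, y, z].
In Python, from plant import observe, optics, bot gives the robot as it stands. The module is installed in compiled form; this text tells all that it offers.
- The arm moves only by the tool send_rows, never from a script. Its argument "series" is one flat list of numbers, 7 for each row, row after row: the shift along the tool's x, y, z in cm, then the turn, a rotation vector about the tool's x, y, z in degrees, then the opening in per cent of the stroke, from 0 (shut) to 100 (fully open). A call has 1 to 8 rows; each row is the pose to reach, as a shift and turn from the pose commanded when the call began, along the tool's axes at that moment; what a row does not reach only later rows make up. A row lasts 1/10 s, in which the tool goes at most 50 mm and 8.59 degrees, less where a joint would pass 70% of its speed; a pose out of reach is approached as far as the arm can. A call with a gripper value outside its range is refused whole. The fingers move at their own pace and stop on an object; the grip force is fixed at half the most. Time passes only in rows, so rows that repeat a pose let the fingers close. It gives the time, the measured TCP pose, the force and the opening at its end, in the units of the state.
- observe(): the state, without advancing time (a new reading comes with each control period).
- optics.grab_frame(name): name is "scene" or "top" or "wrist"; returns a dict with "color" (384x512x3 uint8, red, green, blue), "fx", "fy", "cx", "cy" (pixels), "R" (3x3) and "t" (3): a world point X has camera coordinates R X + t. Camera axes: x right, y down, z forward; pixel columns grow to the right and rows downward; lengths in m; the calibration is good to about 2 mm. A picture is of the moment at which its call begins. There is no depth.
- bot.close_job(): hands the job in, once; it reports no verdict.
Trained networks look in a picture, given as the dict that the camera call returned (one of the last four; its "shot" number tells which), for a name from the list of things; names that differ only in an ending like _2 or _b are one class to them, and where a whole thing is asked for, a point or a joint stands for the part that bears it (a point fixed in the world has none). Each returns a list of dicts, best first, with "score" (0 to 1); they miss things now and then, are a little off and sometimes report something else, mostly with a low value. They report only what shows in the picture. A call takes as long as a camera call. They do not tell look-alikes from the thing itself.
- optics.boxes_of(name, picture): "centre" ([x, y, z] in m, in world coordinates, good to about 4 mm: the middle of the surface that is visible of it).
The state is a dict: "time": time; "joints": joint angles; "joint_velocities": joint speeds; "joint_torque": joint torques, N m; "tcp_pos": TCP position; "tcp_rot": TCP orientation; "force": force on the tool from outside, world axes, zero at the start; "ft_torque": the same for the moment, N m; "gripper_width": opening from 0.0 (shut) to 1.0 (fully open).
Only numpy, scipy, OpenCV 4.12 (cv2) and the standard library are available. Lean on these libraries where they do the work, as an engineer would, in place of code of your own. Each camera call takes 0.05 s, during which the arm holds its last target.

### The job

The bench winder's horizontal rod already carries a white spool. Thread the yellow spool onto the rod next, up to the white one, then fit the red end cap over the rod's end, pushed fully home, so that both hang on the rod. Leave the blue spool where it lies.

Things in the scene. Friction and masses are not known exactly. Their poses are not given: they have to be found in the camera images.
- rod (a point): Point on the axis of the winder's level steel rod, in the outer face of the white spool fixed on it, 130 mm above the table. The rod is 12 mm thick and runs 80 mm from this point along this frame's -y to its free end; z is up. The winder, a fixed grey block of varying place and yaw, lies on the +y side, its top 153 mm above the table.
- yellow_center (a point): Centre of the yellow spool, 36 mm long along its y, with a 32 mm through hole along y. Eight-sided ends, 54 mm across flats, 12 mm thick, 12 mm groove between (44 across). Lies on a flat, axis level, z up, centre 27 mm up; pinch across x: 54 mm. 70 g. Either end first. Touching the white spool, its centre is 18 mm from the rod point; let go, it hangs 10 mm below the rod's axis.
- cap_center (a point): Centre of the red eight-sided end cap, 50 mm across flats, 46 mm long along its y; lies with y level, z up, centre 25 mm up. Open at +y: hole 32 mm wide, 40 deep; closed at -y. Its +y starts within 45 degrees of the rod's +y. Pinch across x: 50 mm. 60 g. Fully home its centre is 63 mm from the rod point; let go, it hangs 10 mm below the rod's axis.
- blue_center (a point): Centre of a loose blue spool of the same shape and size as the yellow one: a bystander, to be left where it lies. A small brown carton (65 x 50 x 45 mm) also lies among the parts, at least 110 mm between centres.
Mind the look-alikes: they are no part of the job. Of the things like the part that bears cap_center, leave any that is green; of the rest the larger one is meant. Of the things that look like the part that bears yellow_center, the middle-sized one is meant.

How it is judged:
By the outcome, as a careful person would: the job done as asked, in the order asked, and still so for the second after the job is handed in, with the robot touching nothing.
It also fails if it takes over 58 s, if anything falls off the work surface, if the arm or the gripper's body presses on something with over 40 N, if the wrist force passes 120 N, or if a joint passes its speed limit or range.

## Working session

There is one attempt and no reset: what is moved stays moved. The work goes in short steps, Python scripts to look and compute and a tool call to move; the robot and the scene stay as the last step left them, time stands still between calls to the robot, and variables do not carry over. Pictures are saved under pics/ and viewed, and the job is handed in when it is done.

Besides the shell and the picture viewer there is one more tool, called after ">>>" as name(argument=value, ...) on one line, values as JSON. send_rows: Moves the arm, as the interface text tells. Its arguments: {"type":"object","properties":{"series":{"type":"array","items":{"type":"number"}}},"required":["series"]}

```bash
ls; mkdir -p pics
python3 - <<'E'
from plant import observe, optics, bot
import cv2, json, pickle
print(observe())
fr={}
for n in ("scene","top","wrist"):
    p=optics.grab_frame(n); fr[n]=p
    cv2.imwrite(f"pics/a_{n}.png",p["color"][:,:,::-1])
    print(n,p["fx"],p["cx"],p["cy"],p["R"],p["t"],p.keys())
    for k in ("rod","yellow_center","cap_center","blue_center"):
        try: print(k,[(d["centre"],round(d["score"],2)) for d in optics.boxes_of(k,p)])
        except Exception as e: print(k,e)
pickle.dump(fr,open("a.pkl","wb"))
E
```

```text
pics
{'time': 0.0, 'joints': array([-1.41949528,  0.59211556,  0.04831287,  1.60982998, -0.03331103,
        0.94265238, -0.03369187]), 'joint_velocities': array([ 0.00092526, -0.00096455,  0.00128589, -0.00072358, -0.00086762,
        0.00107941,  0.00030824]), 'joint_torque': array([-1.21556545e-04, -5.48675466e+01,  1.54683698e+00, -1.98125446e+01,
        9.51481867e-03,  8.72702105e-03,  1.42226062e-05]), 'tcp_pos': array([0.17551763, 0.70261173, 0.23814093]), 'tcp_rot': array([-7.28404903e-05,  1.22059736e-01,  9.92522146e-01, -1.09760413e-03]), 'force': array([ 0.08784086, -0.84518856,  0.73511572]), 'ft_torque': array([ 0.00229064,  0.02228185, -0.01226381]), 'gripper_width': 1.0006526735090007}
scene 382.3813642637496 254.28348117619814 185.60784150282214 [[ 0.636354    0.77139652  0.00100299]
 [ 0.5660555  -0.46607636 -0.67996618]
 [-0.52405607  0.43326694 -0.73324279]] [-0.28940155 -0.2419551   1.09872998] dict_keys(['color', 'fx', 'fy', 'cx', 'cy', 'R', 't', 'shot'])
rod [([0.613, 0.1638, 0.1313], 0.96)]
yellow_center [([0.4491, -0.1231, 0.0412], 0.92), ([0.4331, -0.2034,
[... 480 characters left out ...]
 'shot'])
rod [([0.5767, 0.1897, 0.1527], 0.7)]
yellow_center [([0.4333, -0.0162, 0.0707], 0.92), ([0.4339, -0.117, 0.0507], 0.62), ([0.4214, -0.199, 0.0352], 0.47)]
cap_center [([0.6054, -0.1288, 0.0469], 0.66), ([0.643, -0.0326, 0.0466], 0.66), ([0.5929, -0.2129, 0.0306], 0.54)]
blue_center [([0.4542, -0.2896, 0.0468], 0.76)]
wrist 308.91984535295643 258.55747630395445 191.38773440707476 [[ 2.43267838e-01  9.69959140e-01 -1.59157698e-04]
 [ 9.35616582e-01 -2.34611368e-01  2.63778538e-01]
 [ 2.55817063e-01 -6.43177452e-02 -9.64583256e-01]] [-0.72463684 -0.03254373  0.37881484] dict_keys(['color', 'fx', 'fy', 'cx', 'cy', 'R', 't', 'shot'])
rod []
yellow_center []
cap_center []
blue_center []
```

View pics/a_scene.png

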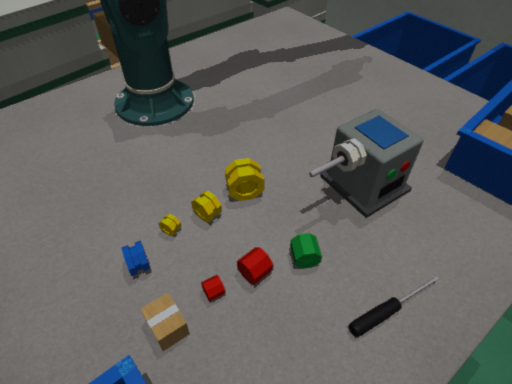

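View pics/a_top.png

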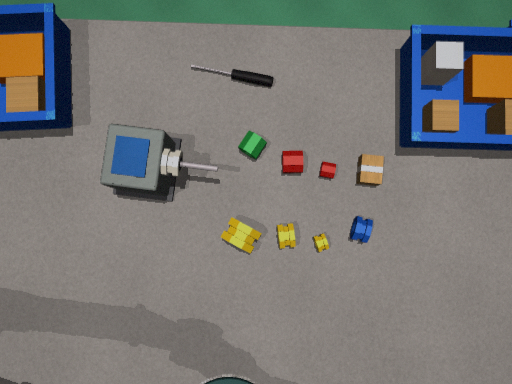

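```bash
cat > h.py <<'E'
import numpy as np
def proj(p,X):
    c=p["R"]@np.asarray(X,float)+p["t"]; return np.array([p["fx"]*c[0]/c[2]+p["cx"],p["fy"]*c[1]/c[2]+p["cy"]])
def ray(p,u,v):
    d=p["R"].T@np.array([(u-p["cx"])/p["fx"],(v-p["cy"])/p["fy"],1]); return -p["R"].T@p["t"],d/np.linalg.norm(d)
def onz(p,u,v,z):
    o,d=ray(p,u,v); return o+d*(z-o[2])/d[2]
def tri(obs):
    A=np.zeros((3,3));b=np.zeros(3);R=[]
    for p,u,v in obs:
        o,d=ray(p,u,v);M=np.eye(3)-np.outer(d,d);A+=M;b+=M@o;R.append((o,d))
    X=np.linalg.solve(A,b);return X,[np.linalg.norm(np.cross(X-o,d)) for o,d in R]
E
python3 - <<'E'
import pickle,cv2
fr=pickle.load(open("a.pkl","rb"))
t=fr["top"]["color"][:,:,::-1]
cv2.imwrite("pics/top_crop.png",cv2.resize(t[150:360,170:440],None,fx=2.9,fy=2.85,interpolation=cv2.INTER_CUBIC))
t=fr["scene"]["color"][:,:,::-1]
cv2.imwrite("pics/scene_crop.png",cv2.resize(t[100:320,60:360],None,fx=2.6,fy=2.6,interpolation=cv2.INTER_CUBIC))
E
```

```text
(no output)
```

View pics/top_crop.png

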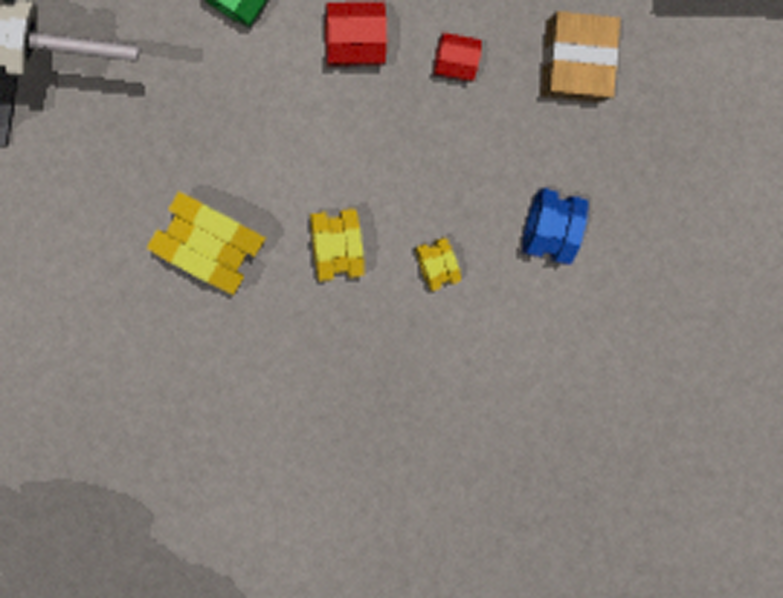

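View pics/scene_crop.png

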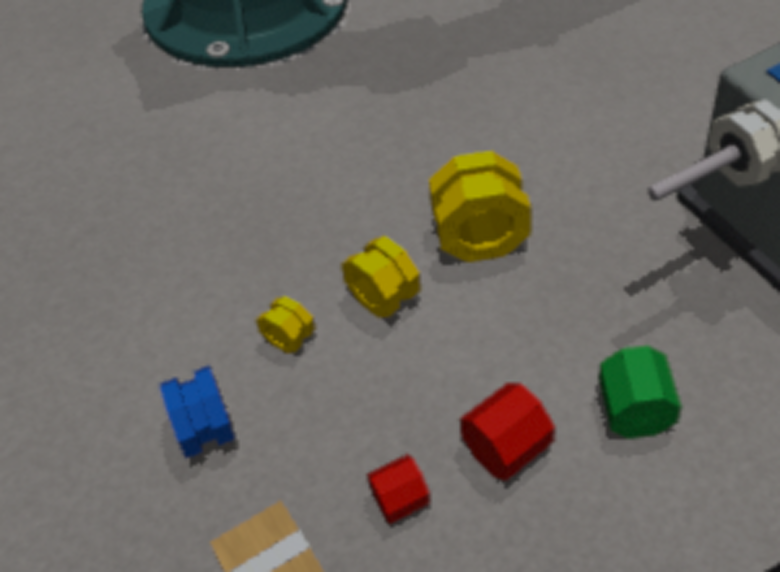

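Yellow candidates in the top view are large (241,236), middle (287,236) and small (321,242). I take the middle one: about 25 px across its flats, which is about 54 mm. Cap candidates are green (252,145), larger red (292,161) and small red (328,170). I take the larger red. The crops agree with both choices, so next I fit the poses in both views.

```bash
cat > fit.py <<'E'
import numpy as np,cv2
from h import *
from scipy.optimize import minimize
def prism(L,af):
    r=af/2/np.cos(np.pi/8); a=np.pi/8+np.arange(8)*np.pi/4
    return np.array([[r*np.cos(t),y,r*np.sin(t)] for y in(-L/2,L/2) for t in a])
def world(P,q):
    x,y,z,w=q;c,s=np.cos(w),np.sin(w)
    return P@np.array([[c,s,0],[-s,c,0],[0,0,1]])+[x,y,z]
def mask(p,col,near,rad=22):
    hsv=cv2.cvtColor(p["color"],cv2.COLOR_RGB2HSV);h=hsv[...,0].astype(int)
    m={"y":(h>18)&(h<36),"r":(h<8)|(h>172),"b":(h>105)&(h<128)}[col]&(hsv[...,1]>130)&(hsv[...,2]>40)
    n,l,st,ce=cv2.connectedComponentsWithStats(m.astype(np.uint8),connectivity=8)
    k=1+np.argmin([np.linalg.norm(c-near) +(1e3 if s[4]<40 else 0) for c,s in zip(ce[1:],st[1:])])
    ys,xs=np.nonzero(l==k); return cv2.convexHull(np.stack([xs,ys],1).astype(np.float32))[:,0],st[k]
S=8
def fit(obs,P,q0,freez=True):
    # obs: list (p, hull); compare support functions
    th=np.arange(0,2*np.pi,np.pi/24);D=np.stack([np.cos(th),np.sin(th)])
    from scipy.optimize import least_squares
    def res(v):
        q=[v[0],v[1],v[2] if freez else q0[2],v[3]]
        W=world(P,q);r=[]
        for p,h in obs:
            uv=np.array([proj(p,X) for X in W])
            # pixel-centre hull is ~0.45 px small on each side
            r.append((uv@D).max(0)-((h@D).max(0)+0.4))
        return np.concatenate(r)
    s=least_squares(res,q0,loss="soft_l1",x_scale=[.01,.01,.01,.1],diff_step=1e-4)
    return s.x,np.sqrt(np.mean(res(s.x)**2))
E
python3 - <<'E'
import pickle,numpy as np
from fit import *
fr=pickle.load(open("a.pkl","rb"));T,S_=fr["top"],fr["scene"]
for n,col,pt,ps,L,af,q0 in (("yel","y",(287,236),(207,206),.036,.054,[.434,-.117,.027,0.]),("cap","r",(292,161),(255,265),.046,.05,[.605,-.129,.025,0.]),("blu","b",(362,230),(136,258),.036,.054,[.454,-.29,.027,-.2])):
    a,sa=mask(T,col,pt);b,sb=mask(S_,col,ps);print(n,sa,sb)
    P=prism(L,af)
    for obs,fz,t in (([(T,a),(S_,b)],True,"both z"),([(T,a),(S_,b)],False,"both"),([(T,a)],False,"top"),([(S_,b)],False,"scene")):
        q,e=fit(obs,P,q0,fz);print(t,np.round(q[:3],4),round(np.degrees(q[3]),1),round(e,2))
# rod crops
import cv2
cv2.imwrite("pics/rod_t.png",cv2.resize(T["color"][120:210,90:230,::-1],None,fx=5.5,fy=5.5,interpolation=cv2.INTER_CUBIC))
cv2.imwrite("pics/rod_s.png",cv2.resize(S_["color"][100:220,290:430,::-1],None,fx=5,fy=5,interpolation=cv2.INTER_CUBIC))
E
```

```text
yel [277 223  19  26 377] [192 191  29  31 622]
both z [ 0.4381 -0.1183  0.0267] 9.2 0.7
both [ 0.4382 -0.1183  0.0269] 8.6 0.7
top [ 0.4375 -0.1197  0.0279] 8.3 0.34
scene [ 0.4391 -0.1171  0.027 ] 8.1 0.62
cap [282 151  21  22 449] [237 247  36  38 875]
both z [ 0.6109 -0.1295  0.0263] 2.5 0.69
both [ 0.6106 -0.1292  0.025 ] 2.5 0.71
top [ 0.6102 -0.131   0.025 ] 1.8 0.51
scene [ 0.6108 -0.128   0.0218] 2.4 0.48
blu [350 216  23  26 430] [122 241  28  35 582]
both z [ 0.4585 -0.2913  0.028 ] -13.2 0.88
both [ 0.4582 -0.2913  0.0275] -13.3 0.89
top [ 0.4578 -0.2935  0.0262] -14.4 0.43
scene [ 0.4584 -0.2898  0.027 ] -13.3 0.71
```

View pics/rod_t.png

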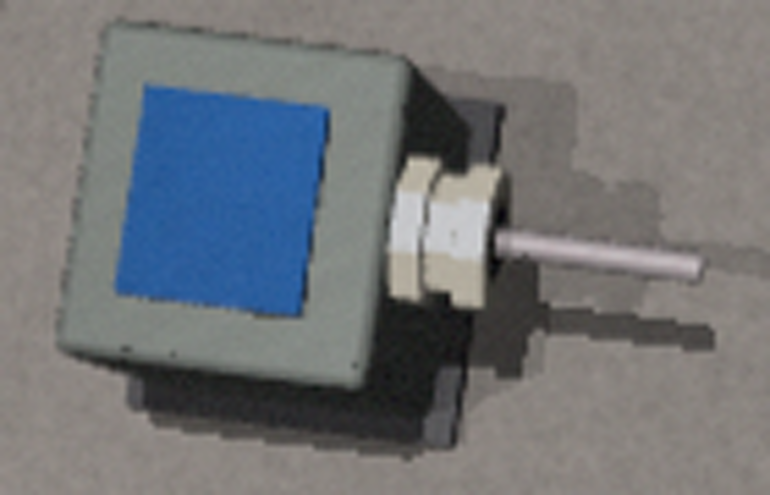

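View pics/rod_s.png

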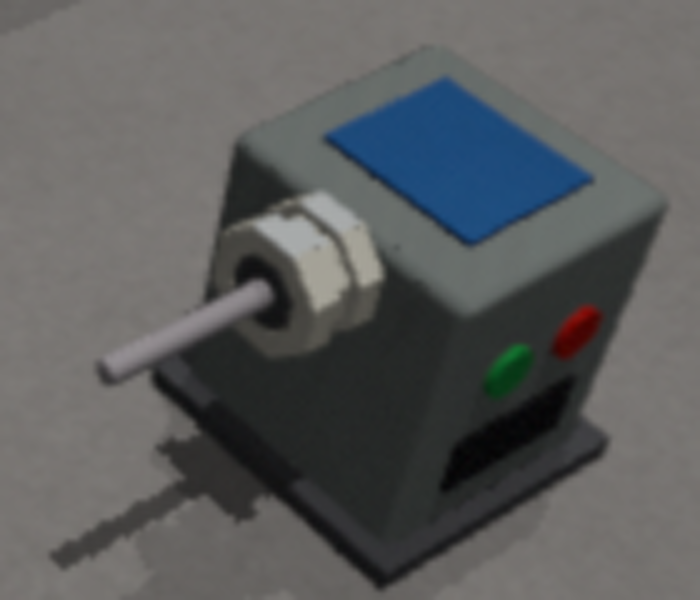

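Run:
```python
import pickle,numpy as np
from h import *
from scipy.optimize import least_squares
fr=pickle.load(open("a.pkl","rb"));T,S=fr["top"],fr["scene"]
o=lambda x,y,f,x0,y0:((x+.5)/f+x0-.5,(y+.5)/f+y0-.5)
tt=o(700,266,5.5,90,120); ta=o(505,241,5.5,90,120); ts=o(108,371,5,290,100); sa=o(265,292,5,290,100)
# white face edges in top view: upper/lower corner of outer flange
print("tip",tri([(T,*tt),(S,*ts)]))
def res(v):
    x,y,z,w=v; d=np.array([np.sin(w),-np.cos(w),0]);P=np.array([x,y,z]);r=[]
    for p,tip,a in((T,tt,ta),(S,ts,sa)):
        e=proj(p,P+.08*d); r+=list(e-tip)
        b=proj(p,P); n=(b-e)/np.linalg.norm(b-e); r.append(np.cross(n,np.array(a)-e))
    return r
s=least_squares(res,[.58,.17,.13,.1],x_scale=[.01,.01,.01,.1]);print(s.x,np.degrees(s.x[3]),np.round(s.fun,2))
P=s.x[:3]
for p,n in((T,'t'),(S,'s')): print(proj(p,P),proj(p,P+[0,0,.027]))
# winder block top-edge yaw via blue label edges
for a,b in(((146,86),(328,108)),((118,293),(301,316)),((328,108),(301,316))):
    A=onz(T,*o(*a,5.5,90,120),.153);B=onz(T,*o(*b,5.5,90,120),.153);print(np.degrees(np.arctan2(*(A-B)[:2]*[-1,1])), np.linalg.norm(A-B))
```

```text
tip (array([0.57636465, 0.03605292, 0.13165518]), [np.float64(0.0012154996439884746), np.float64(0.0012154996439886498)])
[ 0.58418855  0.11611306  0.13068809 -0.0992098 ] -5.684302584544964 [-0.59 -0.31 -0.25 -0.58  0.27  0.26]
[178.73634317 162.81244788] [176.68524568 160.92207166]
[342.34619347 157.83870271] [344.75766305 147.42995786]
-5.226581858965689 0.06912384925058784
-5.5092702212356475 0.06911360770030259
-94.62155495801848 0.07944880141235316<stdin>:13: DeprecationWarning: Arrays of 2-dimensional vectors are deprecated. Use arrays of 3-dimensional vectors instead. (deprecated in NumPy 2.0)
```

```bash
cat > d.py <<'E'
import sys,numpy as np
from plant import observe
from scipy.spatial.transform import Rotation as Ro
def delta(pos,ydeg,s=None,tilt=True):
    s=s or observe(); q=s["tcp_rot"]; R=Ro.from_quat([q[1],q[2],q[3],q[0]])
    a=np.radians(ydeg); y=np.array([np.cos(a),np.sin(a),0]); z=np.array([0,0,-1.]); x=np.cross(y,z)
    Rt=Ro.from_matrix(np.stack([x,y,z],1))
    return R.inv().apply(np.array(pos)-s["tcp_pos"])*100,(R.inv()*Rt).as_rotvec(degrees=True)
if __name__=="__main__":
    s=observe();q=s["tcp_rot"];y=Ro.from_quat([q[1],q[2],q[3],q[0]]).as_matrix()[:,1]
    print("t",round(s["time"],2),"tcp",np.round(s["tcp_pos"],4),"ydeg",round(np.degrees(np.arctan2(y[1],y[0])),2),"F",np.round(s["force"],1),"w",round(s["gripper_width"],3),"q",np.round(s["joints"],2))
    v=list(map(float,sys.argv[1:]))
    for i in range(0,len(v),4):
        a,b=delta(v[i:i+3],v[i+3],s); print(np.round(a,2),np.round(b,2))
E
python3 d.py .5 .35 .26 45 .46 -.118 .20 8.7
```

```text
t 0.75 tcp [0.1757 0.7034 0.2394] ydeg 75.98 F [ 0.6  0.2 -0.2] w 1.003 q [-1.42  0.59  0.05  1.61 -0.03  0.94 -0.03]
[-40.02 -26.43  -2.07] [ 1.000e-02 -0.000e+00  3.098e+01]
[-47.49 -72.81   3.93] [ 1.000e-02 -0.000e+00  6.728e+01]
```

>>> send_rows(series=[-40,-26.4,-2,0,0,31,100,-40,-26.4,-2,0,0,31,100,-40,-26.4,-2,0,0,31,100,-40,-26.4,-2,0,0,31,100,-40,-26.4,-2,0,0,31,100,-40,-26.4,-2,0,0,31,100,-40,-26.4,-2,0,0,31,100,-40,-26.4,-2,0,0,31,100])

```text
time: 1.55
tcp_pos: [0.4472, 0.4075, 0.2564]
tcp_rot: [0.0, 0.383, 0.924, 0.0]
force: [0.6, 1.0, 0.3]
gripper_width: 1.004
```

```bash
python3 d.py .5 .35 .26 45 .46 -.118 .20 8.7
```

```text
t 1.55 tcp [0.4472 0.4075 0.2564] ydeg 45.0 F [0.6 1.  0.3] w 1.004 q [-0.98  0.43  0.23  1.88 -0.12  0.85  0.09]
[-7.8  -0.33 -0.36] [ 0.05 -0.   -0.  ]
[-38.07 -36.26   5.61] [ 5.00e-02 -2.00e-02  3.63e+01]
```

>>> send_rows(series=[-38,-36.3,4,0,0,36.3,100,-38,-36.3,4,0,0,36.3,100,-38,-36.3,4,0,0,36.3,100,-38,-36.3,4,0,0,36.3,100,-38,-36.3,4,0,0,36.3,100,-38,-36.3,4,0,0,36.3,100,-38,-36.3,4,0,0,36.3,100,-38,-36.3,4,0,0,36.3,100])

```text
time: 2.35
tcp_pos: [0.455, 0.0085, 0.226]
tcp_rot: [0.0, 0.651, 0.759, 0.001]
force: [1.3, -0.4, -1.2]
gripper_width: 0.998
```

```bash
python3 d.py .49 -.118 .22 8.7
```

```text
t 2.35 tcp [0.455  0.0085 0.226 ] ydeg 8.72 F [ 1.3 -0.4 -1.2] w 0.998 q [-0.49  0.3   0.46  2.23 -0.21  0.66  0.28]
[-13.04   1.54   0.6 ] [ 0.08 -0.01  0.02]
```

```bash
python3 d.py .438 -.1185 .16 8.7
```

```text
t 2.35 tcp [0.455  0.0085 0.226 ] ydeg 8.72 F [ 1.3 -0.4 -1.2] w 0.998 q [-0.49  0.3   0.46  2.23 -0.21  0.66  0.28]
[-12.3   -3.62   6.59] [ 0.08 -0.01  0.02]
```

>>> send_rows(series=[-12.3,-3.6,6.6,0,0,0,100,-12.3,-3.6,6.6,0,0,0,100,-12.3,-3.6,6.6,0,0,0,100,-12.3,-3.6,6.6,0,0,0,100,-12.3,-3.6,6.6,0,0,0,100])

```text
time: 2.85
tcp_pos: [0.4376, -0.1181, 0.1595]
tcp_rot: [-0.0, 0.653, 0.757, -0.0]
force: [0.3, 0.5, -0.3]
gripper_width: 1.003
```

```bash
cat > look.py <<'E'
import sys,cv2,pickle
from plant import optics
for n in sys.argv[2:]:
    p=optics.grab_frame(n); pickle.dump(p,open(f"{sys.argv[1]}_{n}.pkl","wb")); cv2.imwrite(f"pics/{sys.argv[1]}_{n}.png",p["color"][:,:,::-1])
E
python3 look.py b wrist; python3 d.py .438 -.1185 .016 8.7
python3 - <<'E'
import pickle
from fit import *
p=pickle.load(open("b_wrist.pkl","rb")); a=pickle.load(open("a.pkl","rb"))
u=proj(p,[.438,-.1185,.027]);print("pred",u)
h,st=mask(p,"y",u);print(st)
hs,_=mask(a["scene"],"y",(207,206));ht,_=mask(a["top"],"y",(287,236))
P=prism(.036,.054)
for o,f in(([(p,h)],False),([(p,h),(a["scene"],hs),(a["top"],ht)],True)):
    q,e=fit(o,P,[.438,-.1185,.027,.15],f);print(np.round(q[:3],4),np.degrees(q[3]),e)
E
```

```text
t 2.9 tcp [ 0.4382 -0.1167  0.1598] ydeg 8.65 F [ 0.2 -0.3  1. ] w 1.0 q [-0.14  0.41  0.39  2.28 -0.33  0.49  0.66]
[-0.18 -0.06 14.38] [ 0.02 -0.02 -0.05]
pred [260.47094459 185.25965226]
[ 227  161   64   53 2978]
[ 0.4364 -0.1187  0.027 ] 8.439733232910664 1.00126304287554
[ 0.4368 -0.119   0.0246] 8.688298655777855 0.8341941560532292
```

View pics/b_wrist.png

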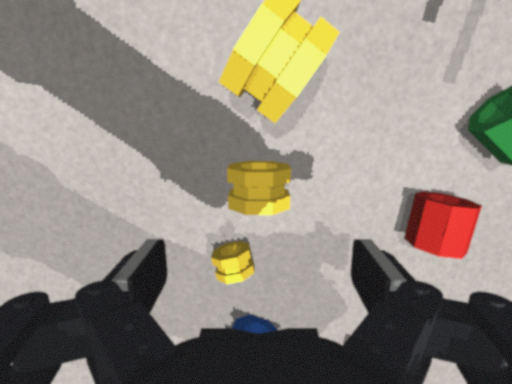

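Wrist view: the middle yellow spool at (259,187) is where predicted, with the large one at (280,60), the small one at (233,262) and the red cap at (443,225). Lowering and gripping.

```bash
python3 d.py .4372 -.119 .013 8.7
```

```text
t 2.9 tcp [ 0.4382 -0.1167  0.1598] ydeg 8.65 F [ 0.2 -0.3  1. ] w 1.0 q [-0.14  0.41  0.39  2.28 -0.33  0.49  0.66]
[-0.22 -0.14 14.68] [ 0.02 -0.02 -0.05]
```

>>> send_rows(series=[-0.2,-0.1,4,0,0,0,100,-0.2,-0.1,8,0,0,0,100,-0.2,-0.1,11,0,0,0,100,-0.2,-0.1,13.5,0,0,0,100,-0.2,-0.1,14.7,0,0,0,100,-0.2,-0.1,14.7,0,0,0,100])

```text
time: 3.5
tcp_pos: [0.4376, -0.1174, 0.0119]
tcp_rot: [-0.001, 0.651, 0.759, 0.0]
force: [-0.4, -0.8, 0.4]
gripper_width: 1.002
```

>>> send_rows(series=[0,0,0,0,0,0,0,0,0,0,0,0,0,0,0,0,0,0,0,0,0,0,0,0,0,0,0,0,0,0,0,0,0,0,0,0,0,0,0,0,0,0])

```text
time: 4.1
tcp_pos: [0.4381, -0.1188, 0.0141]
tcp_rot: [0.001, 0.651, 0.759, 0.001]
force: [0.8, 0.8, 4.6]
gripper_width: 0.62
```

```bash
python3 d.py .4372 -.119 .013 8.7 .4372 -.119 .22 8.7; python3 look.py c wrist
```

```text
t 4.1 tcp [ 0.4381 -0.1188  0.0141] ydeg 8.71 F [0.8 0.8 4.6] w 0.62 q [ 0.09  0.69  0.1   2.34 -0.51  0.13  0.83]
[-0.   -0.09  0.11] [0.15 0.04 0.01]
[-2.000e-02 -4.000e-02 -2.059e+01] [0.15 0.04 0.01]
```

View pics/c_wrist.png

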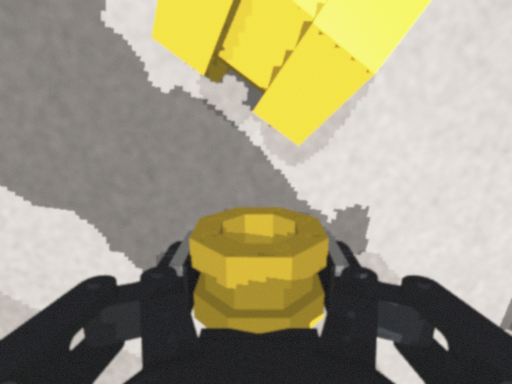

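>>> send_rows(series=[0,0,-3,0,0,0,0,0,0,-8,0,0,0,0,0,0,-13,0,0,0,0,0,0,-18,0,0,0,0,0,0,-18,0,0,0,0])

```text
time: 4.65
tcp_pos: [0.441, -0.1198, 0.1988]
tcp_rot: [0.006, 0.652, 0.759, 0.004]
force: [0.0, -0.8, -1.5]
gripper_width: 0.619
```

```bash
python3 d.py .5715 -.0134 .19 -5.5  .5715 -.0134 .1165 -5.5
```

```text
t 4.65 tcp [ 0.441  -0.1198  0.1988] ydeg 8.69 F [ 0.  -0.8 -1.5] w 0.619 q [-0.22  0.35  0.49  2.26 -0.3   0.58  0.65]
[ 8.55 14.5   1.06] [ 0.8   0.08 14.18]
[ 8.58 14.4   8.4 ] [ 0.8   0.08 14.18]
```

>>> send_rows(series=[8.5,14.5,1,0,0,14.2,0,8.5,14.5,1,0,0,14.2,0,8.5,14.5,1,0,0,14.2,0,8.5,14.5,4,0,0,14.2,0,8.5,14.4,8.4,0,0,14.2,0,8.5,14.4,8.4,0,0,14.2,0,8.5,14.4,8.4,0,0,14.2,0,8.5,14.4,8.4,0,0,14.2,0])

```text
time: 5.45
tcp_pos: [0.5672, -0.0142, 0.1105]
tcp_rot: [0.001, 0.741, 0.672, 0.001]
force: [0.9, 0.0, -0.9]
gripper_width: 0.617
```

```bash
python3 d.py .5715 -.0134 .1165 -5.5; python3 look.py d wrist scene top
python3 - <<'E'
import pickle,cv2
p=pickle.load(open("d_scene.pkl","rb"));cv2.imwrite("pics/d_scene_c.png",cv2.resize(p["color"][100:260,220:420,::-1],None,fx=3.7,fy=3.7,interpolation=cv2.INTER_CUBIC))
p=pickle.load(open("d_top.pkl","rb"));cv2.imwrite("pics/d_top_c.png",cv2.resize(p["color"][100:240,130:330,::-1],None,fx=3.7,fy=3.7,interpolation=cv2.INTER_CUBIC))
E
```

```text
t 5.45 tcp [ 0.5672 -0.0142  0.1105] ydeg -5.62 F [ 0.9  0.  -0.9] w 0.617 q [-0.37  0.62  0.44  2.07 -0.49  0.55  0.33]
[ 0.13  0.42 -0.6 ] [ 0.14  0.   -0.12]
```

View pics/d_wrist.png

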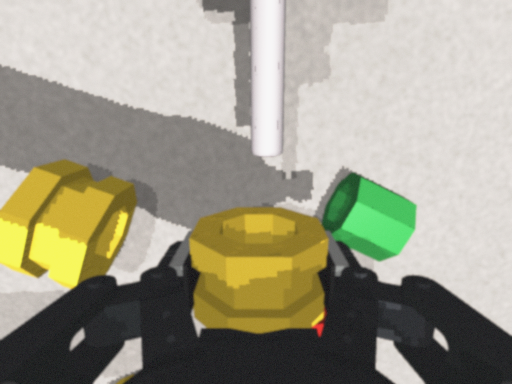

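View pics/d_scene_c.png

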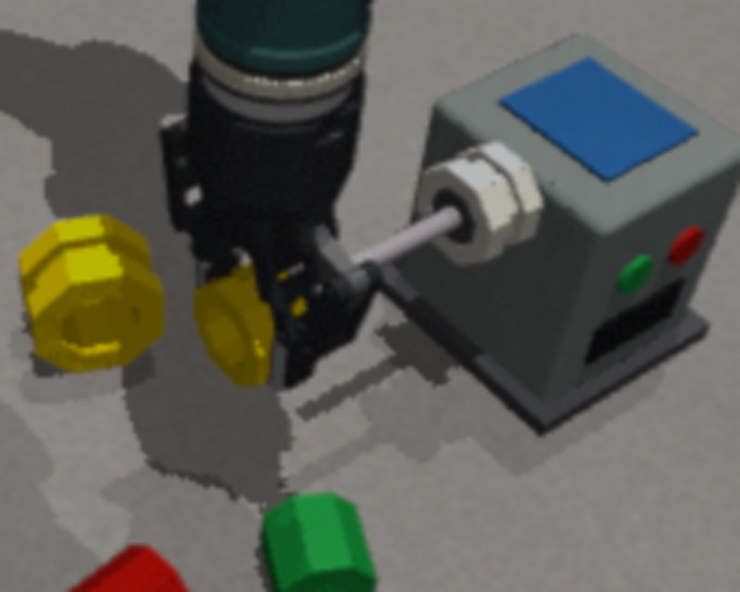

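View pics/d_top_c.png

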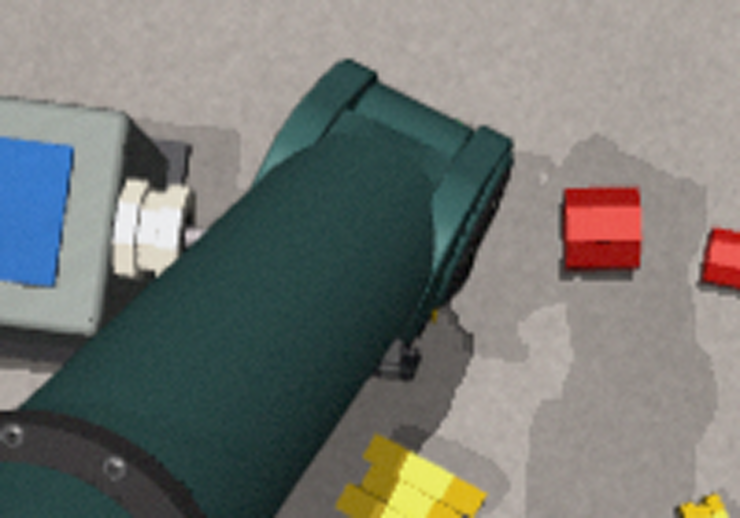

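Wrist view: the rod stands vertical in the picture, tip at (267,155). The held spool's front face is at about (259,235), so yaw is aligned with a small lateral offset. Scene and top show nothing in the way.

Run:
```python
import pickle
from h import *
from plant import observe
p=pickle.load(open("d_wrist.pkl","rb"));a=pickle.load(open("a.pkl","rb"))
P=np.array([.5842,.1161,.130]);u=np.array([.0958,.9954,0])
print("pred tip",proj(p,P-.08*u),proj(p,P-.08*u+[0,0,.006]),"mid",proj(p,P-.03*u))
for uv,z in(((267.5,152),.13),((268,60),.13),((268,5),.13)): print(uv,onz(p,*uv,z))
s=observe()
import cv2
c=cv2.resize(p["color"][0:340,150:380,::-1],None,fx=1.75,fy=1.75);
# spool front-face centre candidates
print("tcp",s["tcp_pos"])
for dz in(.011,.0135): print("spool centre at tcp pred", proj(p,s["tcp_pos"]+[0,0,dz]), proj(p,s["tcp_pos"]+np.array([0,0,dz+.027])+.018*u))
g=cv2.cvtColor(p["color"],cv2.COLOR_RGB2HSV)
r=p["color"][225];print([tuple(map(int,r[x])) for x in(186,190,194,322,326,330)])
for v in (40,100,140):
    b=(p["color"][v].min(1)>0)&(np.abs(p["color"][v].astype(int).mean(1)-0)>0)
    print(v,[int(x) for x in p["color"][v,245:292].mean(1)])
print(tri([(p,267.5,152),(a["scene"],311.2,173.8),(a["top"],216.9,167.9)]))
```

```text
pred tip [273.18105518 149.61675737] [273.97982477 151.89410947] mid [274.5949949   -2.11180881]
(267.5, 152) [0.57434941 0.03579232 0.13      ]
(268, 60) [0.57743428 0.06752212 0.13      ]
(268, 5) [0.5789733 0.0843756 0.13     ]
tcp [ 0.56765174 -0.01377387  0.11063612]
spool centre at tcp pred [262.10183519 262.17268817] [263.0785181  252.95689212]
spool centre at tcp pred [262.17378834 264.96814958] [263.19469546 256.37045177]
[(134, 130, 127), (136, 132, 129), (136, 128, 119), (81, 91, 43), (32, 78, 42), (31, 80, 44)]
40 [129, 130, 130, 127, 120, 129, 154, 179, 196, 208, 215, 220, 225, 230, 234, 237, 238, 240, 242, 243, 244, 245, 246, 246, 246, 246, 246, 245, 244, 243, 241, 237, 234, 229, 221, 216, 205, 191, 173, 159, 175, 187, 191, 192, 193, 193, 193]
100 [133, 134, 132, 133, 128, 127, 148, 176, 194, 208, 217, 223, 228, 232, 235, 239, 241, 243, 244, 245, 245, 246, 247, 247, 247, 246, 246, 245, 243, 242, 239, 235, 229, 221, 215, 201, 186, 166, 158, 180, 193, 198, 199, 197, 194, 193, 192]
140 [131, 133, 137, 141, 140, 140, 149, 172, 191, 209, 217, 224, 230, 233, 238, 241, 242, 244, 245, 246, 246, 247, 247, 247, 247, 246, 245, 244, 243, 240, 237, 230, 223, 215, 204, 191, 172, 153, 162, 182, 192, 200, 202, 204, 203, 200, 196]
(array([0.57565172, 0.03611521, 0.13136567]), [np.float64(0.0013304431230764992), np.float64(0.0017114174418684505), np.float64(0.0010037358852022955)])
```

>>> send_rows(series=[0,0.4,-0.6,0,0,0,0,1,0.4,-0.6,0,0,0,0,2,0.4,-0.6,0,0,0,0,3,0.4,-0.6,0,0,0,0,4,0.4,-0.6,0,0,0,0,5,0.4,-0.6,0,0,0,0,6,0.4,-0.6,0,0,0,0,6,0.4,-0.6,0,0,0,0])

```text
time: 6.4
tcp_pos: [0.5766, 0.0487, 0.1143]
tcp_rot: [-0.001, 0.739, 0.673, 0.0]
force: [0.7, -0.0, -0.7]
gripper_width: 0.622
```

```bash
python3 d.py .5715 -.0134 .1165 -5.5; python3 look.py e wrist scene
python3 - <<'E'
import pickle,cv2
p=pickle.load(open("e_scene.pkl","rb"));cv2.imwrite("pics/e_scene_c.png",cv2.resize(p["color"][100:260,220:420,::-1],None,fx=3.7,fy=3.7,interpolation=cv2.INTER_CUBIC))
E
```

```text
t 6.4 tcp [0.5766 0.0487 0.1143] ydeg -5.34 F [ 0.7 -0.  -0.7] w 0.622 q [-0.48  0.63  0.45  2.05 -0.5   0.58  0.23]
[-6.23  0.07 -0.23] [-0.03 -0.06  0.16]
```

View pics/e_wrist.png

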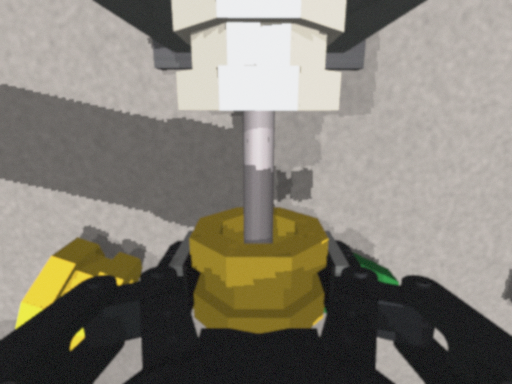

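View pics/e_scene_c.png

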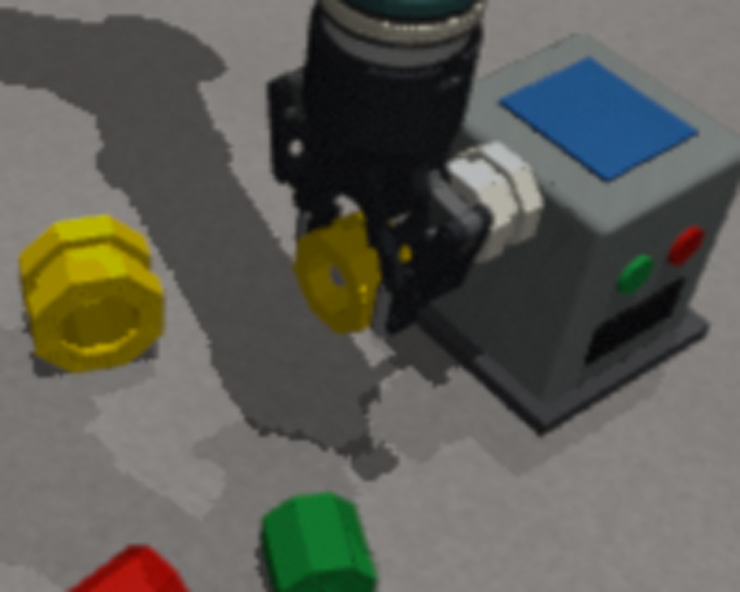

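Run:
```python
import pickle,numpy as np
p=pickle.load(open("e_wrist.pkl","rb"));print(-p["R"].T@p["t"])
from h import *
for uv in((258,108),(178,110),(340,110)): print(onz(p,*uv,.155))
# white flange top edge at z=.130+.027
print(onz(p,258,109,.157))
```

```text
[0.58193747 0.11524385 0.24899215]
[0.58161745 0.11497567 0.155     ]
[0.558121   0.11662261 0.155     ]
[0.60557584 0.11214381 0.155     ]
[0.58159802 0.11470482 0.157     ]
```

>>> send_rows(series=[1,0,0,0,0,0,0,2,0,0,0,0,0,0,3,0,0,0,0,0,0,4,0,0,0,0,0,0,4.4,0,0,0,0,0,0,4.4,0,0,0,0,0,0])

```text
time: 7.1
tcp_pos: [0.5808, 0.0913, 0.1145]
tcp_rot: [-0.0, 0.74, 0.673, 0.0]
force: [-0.3, 0.2, -0.4]
gripper_width: 0.616
```

>>> send_rows(series=[0.2,0,0,0,0,0,0,0.2,0,0,0,0,0,0,0.4,0,0,0,0,0,0,0.4,0,0,0,0,0,0])

```text
time: 7.5
tcp_pos: [0.5811, 0.0939, 0.1147]
tcp_rot: [-0.0, 0.74, 0.672, 0.0]
force: [0.5, -0.3, -0.9]
gripper_width: 0.617
```

```bash
python3 d.py .5715 -.0134 .1165 -5.5; python3 look.py f wrist
```

```text
t 7.5 tcp [0.5811 0.0939 0.1147] ydeg -5.54 F [ 0.5 -0.3 -0.9] w 0.617 q [-0.56  0.64  0.47  2.02 -0.5   0.59  0.15]
[-10.78   0.08  -0.19] [ 0.   -0.01 -0.04]
```

View pics/f_wrist.png

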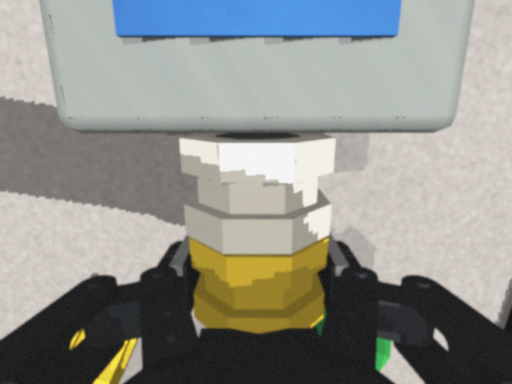

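>>> send_rows(series=[0.1,0,0,0,0,0,0,0.2,0,0,0,0,0,0,0.2,0,0,0,0,0,0])

```text
time: 7.85
tcp_pos: [0.5813, 0.0962, 0.1146]
tcp_rot: [-0.0, 0.74, 0.672, 0.0]
force: [-0.5, 0.7, -0.1]
gripper_width: 0.62
```

>>> send_rows(series=[0.1,0,0,0,0,0,0,0.1,0,0,0,0,0,0])

```text
time: 8.05
tcp_pos: [0.5814, 0.0964, 0.1147]
tcp_rot: [0.0, 0.74, 0.672, -0.0]
force: [-0.2, -1.4, -1.0]
gripper_width: 0.622
```

>>> send_rows(series=[0.1,0,0,0,0,0,0,0.1,0,0,0,0,0,0])

```text
time: 8.25
tcp_pos: [0.5814, 0.0964, 0.1146]
tcp_rot: [0.001, 0.741, 0.672, -0.001]
force: [0.0, -4.3, -0.3]
gripper_width: 0.617
```

>>> send_rows(series=[0.1,0,0,0,0,0,0,0.1,0,0,0,0,0,0])

```text
time: 8.45
tcp_pos: [0.5813, 0.0964, 0.1146]
tcp_rot: [0.001, 0.741, 0.672, -0.001]
force: [-1.4, -5.7, -0.5]
gripper_width: 0.62
```

>>> send_rows(series=[-0.2,0,0.3,0,0,0,0,-0.2,0,0.6,0,0,0,0,-0.2,0,0.7,0,0,0,0,-0.2,0,0.7,0,0,0,0])

```text
time: 8.85
tcp_pos: [0.5815, 0.0964, 0.1074]
tcp_rot: [0.0, 0.74, 0.672, -0.0]
force: [-0.6, -4.5, -1.0]
gripper_width: 0.62
```

>>> send_rows(series=[0,0,0.1,0,0,0,0,0,0,0.1,0,0,0,0])

```text
time: 9.05
tcp_pos: [0.5815, 0.0964, 0.1071]
tcp_rot: [0.0, 0.74, 0.672, 0.0]
force: [-0.9, -4.8, 4.5]
gripper_width: 0.619
```

>>> send_rows(series=[0,0,0,0,0,0,90,0,0,0,0,0,0,90,0,0,0,0,0,0,90,0,0,0,0,0,0,90,0,0,0,0,0,0,90])

```text
time: 9.55
tcp_pos: [0.5814, 0.0975, 0.1065]
tcp_rot: [-0.0, 0.74, 0.672, 0.0]
force: [0.7, -0.7, 0.5]
gripper_width: 0.899
```

```bash
python3 look.py g wrist scene;python3 - <<'E'
import pickle,cv2
p=pickle.load(open("g_scene.pkl","rb"));cv2.imwrite("pics/g_scene_c.png",cv2.resize(p["color"][100:220,270:420,::-1],None,fx=4.5,fy=4.5,interpolation=cv2.INTER_CUBIC))
E
```

```text
(no output)
```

View pics/g_wrist.png

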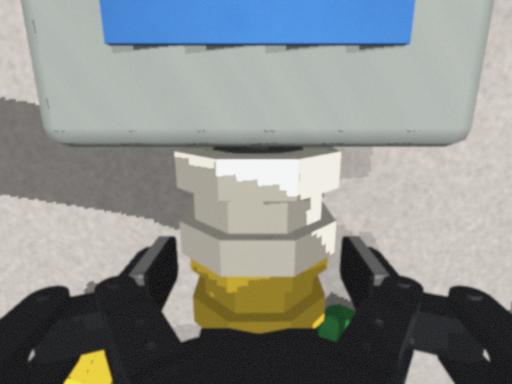

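View pics/g_scene_c.png

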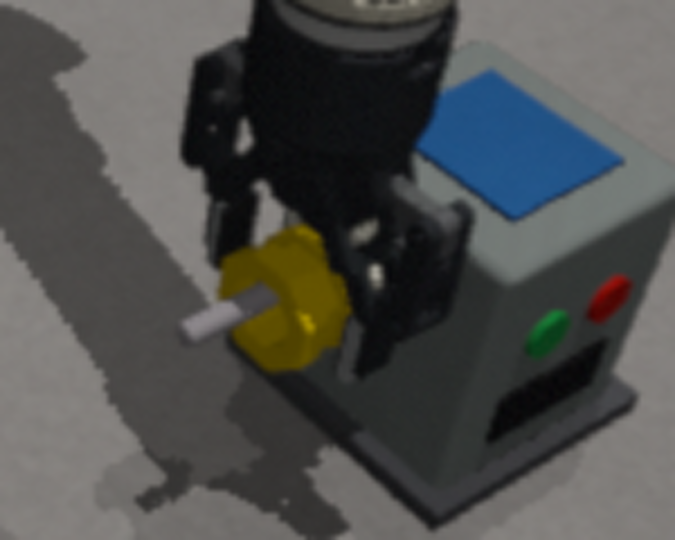

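The yellow spool hangs on the rod against the white one. Retreating upward and going to the cap.

>>> send_rows(series=[0,0,-2,0,0,0,90,0,0,-6,0,0,0,90,0,0,-10,0,0,0,100,0,0,-11,0,0,0,100,0,0,-11,0,0,0,100])

```text
time: 10.15
tcp_pos: [0.5826, 0.0971, 0.2185]
tcp_rot: [0.001, 0.74, 0.672, 0.002]
force: [-0.2, 0.0, 0.3]
gripper_width: 0.996
```

```bash
python3 d.py .611 -.1293 .16 2.3
```

```text
t 10.15 tcp [0.5826 0.0971 0.2185] ydeg -5.53 F [-0.2  0.   0.3] w 0.996 q [-0.66  0.51  0.59  1.96 -0.39  0.79  0.05]
[-22.27   4.98   5.83] [ 0.23 -0.09 -7.83]
```

>>> send_rows(series=[-4.5,1,0,0,0,-2,100,-9,2,0,0,0,-4,100,-13.5,3,1,0,0,-6,100,-18,4,2,0,0,-7.8,100,-22.3,5,4,0,0,-7.8,100,-22.3,5,5.8,0,0,-7.8,100,-22.3,5,5.8,0,0,-7.8,100])

```text
time: 10.85
tcp_pos: [0.6063, -0.1309, 0.1545]
tcp_rot: [-0.003, 0.694, 0.72, -0.002]
force: [-0.1, 1.2, -0.3]
gripper_width: 0.999
```

```bash
python3 look.py i wrist scene; python3 d.py .611 -.1293 .0115 2.3
python3 - <<'E'
import pickle
from fit import *
p=pickle.load(open("i_wrist.pkl","rb")); a=pickle.load(open("a.pkl","rb"))
u=proj(p,[.611,-.1293,.025]);print("pred",u)
h,st=mask(p,"r",u);print(st)
hs,_=mask(a["scene"],"r",(255,265));ht,_=mask(a["top"],"r",(292,161))
P=prism(.046,.05)
for o,f in(([(p,h)],False),([(p,h),(a["scene"],hs),(a["top"],ht)],True)):
    q,e=fit(o,P,[.611,-.1293,.025,.04],f);print(np.round(q[:3],4),np.degrees(q[3]),e)
p=pickle.load(open("i_scene.pkl","rb"));cv2.imwrite("pics/i_scene_c.png",cv2.resize(p["color"][100:220,270:420,::-1],None,fx=4.5,fy=4.5,interpolation=cv2.INTER_CUBIC))
E
```

```text
t 10.95 tcp [ 0.6086 -0.1284  0.157 ] ydeg 2.33 F [ 0.3  1.1 -0.1] w 0.996 q [-0.19  0.61  0.48  1.92 -0.42  0.71  0.58]
[-0.12  0.28 14.55] [-0.2  -0.1   0.03]
pred [266.63349168 184.07437873]
[ 235  155   60   64 3475]
[ 0.6089 -0.1295  0.0228] 2.0827134044922526 1.1784956628368828
[ 0.6094 -0.1296  0.0232] 2.668471168570268 0.9349256960511565
```

View pics/i_wrist.png

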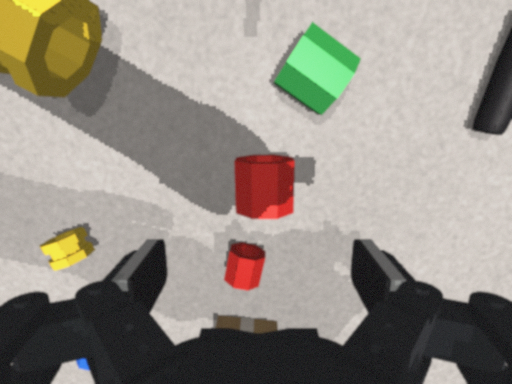

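View pics/i_scene_c.png

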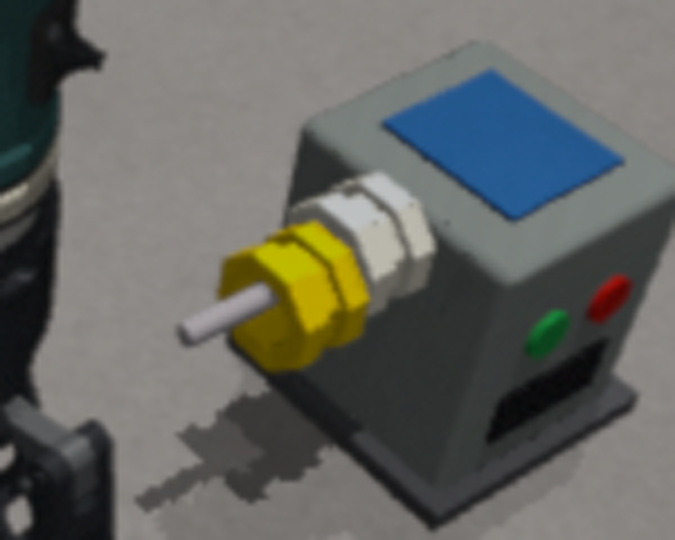

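The spool hangs correctly. In the wrist view the big red cap is at (265,186), small red at (245,265) and green at (317,68). Lowering onto the big red cap.

>>> send_rows(series=[-0.1,0.1,4,0,0,0,100,-0.1,0.1,8,0,0,0,100,-0.1,0.1,11,0,0,0,100,-0.1,0.1,13.5,0,0,0,100,-0.1,0.1,14.5,0,0,0,100,-0.1,0.1,14.5,0,0,0,100])

```text
time: 11.55
tcp_pos: [0.6104, -0.1291, 0.0129]
tcp_rot: [-0.001, 0.692, 0.722, -0.0]
force: [-1.0, -0.1, 0.2]
gripper_width: 1.001
```

>>> send_rows(series=[0,0,0,0,0,0,0,0,0,0,0,0,0,0,0,0,0,0,0,0,0,0,0,0,0,0,0,0,0,0,0,0,0,0,0,0,0,0,0,0,0,0])

```text
time: 12.15
tcp_pos: [0.612, -0.1311, 0.0154]
tcp_rot: [0.001, 0.693, 0.721, 0.001]
force: [-1.3, 0.3, 6.8]
gripper_width: 0.576
```

```bash
python3 d.py .611 -.1293 .0115 2.3
```

```text
t 12.15 tcp [ 0.612  -0.1311  0.0154] ydeg 2.28 F [-1.3  0.3  6.8] w 0.576 q [-0.08  0.8   0.32  1.96 -0.55  0.46  0.69]
[ 0.18 -0.09  0.39] [ 0.16  0.02 -0.02]
```

>>> send_rows(series=[0,0,-3,0,0,0,0,0,0,-8,0,0,0,0,0,0,-13,0,0,0,0,0,0,-17,0,0,0,0,0,0,-17,0,0,0,0])

```text
time: 12.65
tcp_pos: [0.6147, -0.1326, 0.1904]
tcp_rot: [0.005, 0.693, 0.721, 0.004]
force: [0.1, -1.0, -0.0]
gripper_width: 0.573
```

```bash
python3 d.py .5705 -.0183 .19 -5.5 .5705 -.0183 .12 -5.5
```

```text
t 12.65 tcp [ 0.6147 -0.1326  0.1904] ydeg 2.25 F [ 0.1 -1.  -0. ] w 0.573 q [-0.21  0.57  0.52  1.9  -0.4   0.76  0.56]
[11.59 -3.97 -0.04] [0.73 0.11 7.75]
[11.61 -4.06  6.96] [0.73 0.11 7.75]
```

>>> send_rows(series=[4,-1.3,0,0,0,4,0,8,-2.6,0,0,0,7.7,0,11.6,-4,1,0,0,7.7,0,11.6,-4,4,0,0,7.7,0,11.6,-4,6.5,0,0,7.7,0,11.6,-4,6.5,0,0,7.7,0,11.6,-4,6.5,0,0,7.7,0])

```text
time: 13.35
tcp_pos: [0.5658, -0.0169, 0.1185]
tcp_rot: [-0.0, 0.74, 0.673, -0.0]
force: [-0.1, -0.1, -0.8]
gripper_width: 0.572
```

```bash
python3 look.py j wrist scene; python3 d.py .5705 -.0183 .12 -5.5;  python3 - <<'E'
import pickle,cv2
p=pickle.load(open("j_scene.pkl","rb"));cv2.imwrite("pics/j_scene_c.png",cv2.resize(p["color"][100:260,220:420,::-1],None,fx=3.7,fy=3.7,interpolation=cv2.INTER_CUBIC))
E
```

```text
t 13.45 tcp [ 0.567  -0.0172  0.1197] ydeg -5.49 F [-0.1  0.3  0.4] w 0.574 q [-0.39  0.61  0.48  2.07 -0.52  0.57  0.36]
[-0.07  0.36 -0.03] [0.11 0.01 0.01]
```

View pics/j_wrist.png

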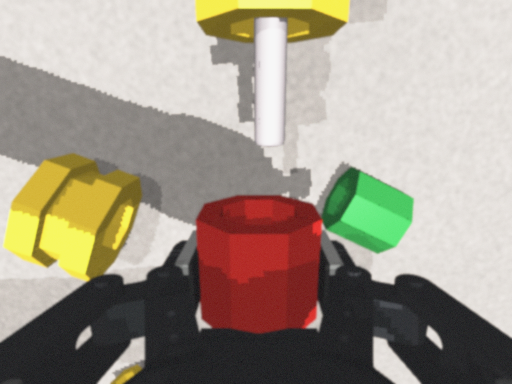

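View pics/j_scene_c.png

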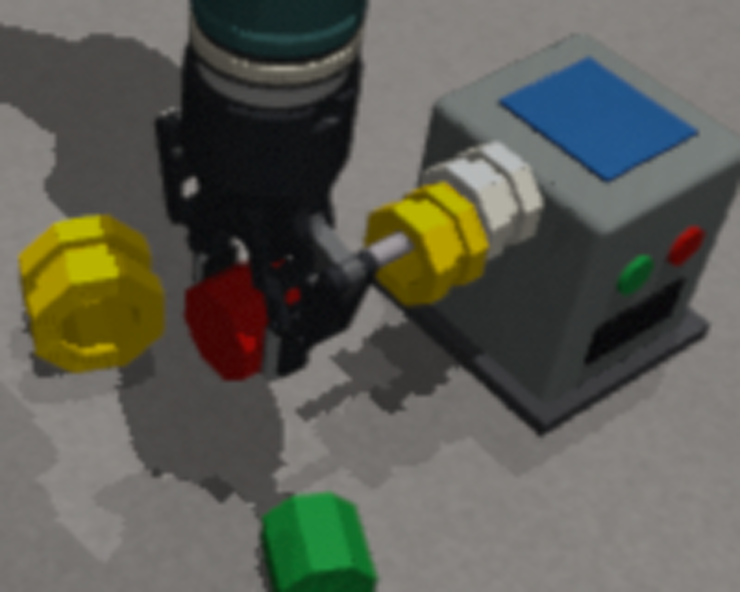

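>>> send_rows(series=[0,0.35,0,0,0,0,0,1,0.35,0,0,0,0,0,2,0.35,0,0,0,0,0,3,0.35,0,0,0,0,0,3.5,0.35,0,0,0,0,0,3.5,0.35,0,0,0,0,0])

```text
time: 14.05
tcp_pos: [0.573, 0.0199, 0.1185]
tcp_rot: [-0.0, 0.739, 0.674, 0.0]
force: [0.3, 0.5, -0.6]
gripper_width: 0.575
```

```bash
python3 look.py k wrist scene; python3 d.py
python3 - <<'E'
import pickle,cv2
p=pickle.load(open("k_scene.pkl","rb"));cv2.imwrite("pics/k_scene_c.png",cv2.resize(p["color"][100:260,220:420,::-1],None,fx=3.7,fy=3.7,interpolation=cv2.INTER_CUBIC))
E
```

```text
t 14.15 tcp [0.5729 0.0181 0.1186] ydeg -5.4 F [ 0.4 -0.8 -0.3] w 0.573 q [-0.45  0.62  0.49  2.06 -0.52  0.58  0.3 ]
```

View pics/k_wrist.png

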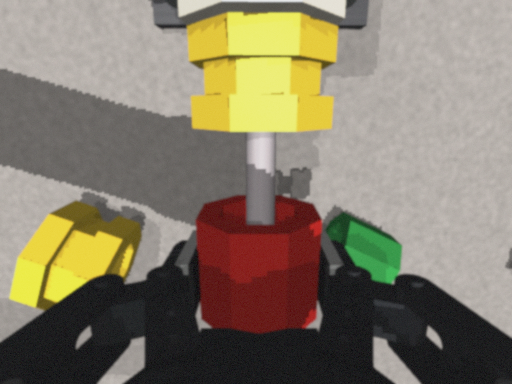

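View pics/k_scene_c.png

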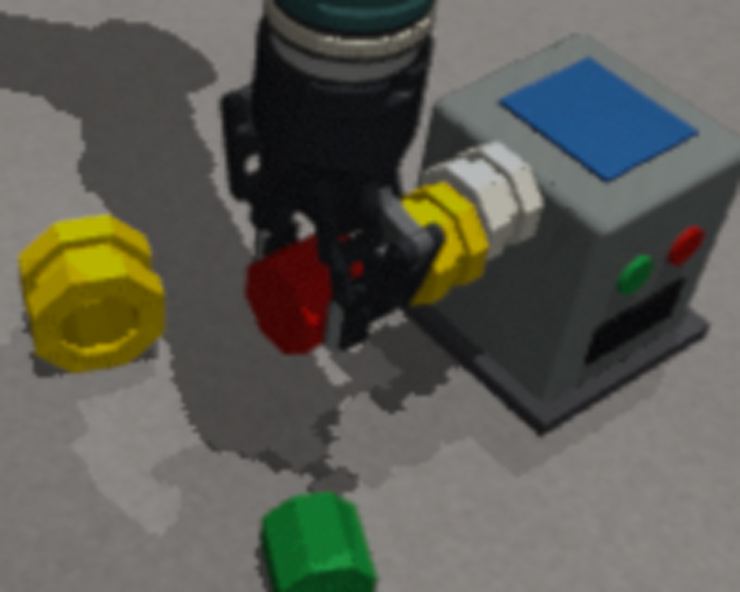

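>>> send_rows(series=[1,0,0,0,0,0,0,2,0,0,0,0,0,0,2.6,0,0,0,0,0,0,2.6,0,0,0,0,0,0])

```text
time: 14.55
tcp_pos: [0.5756, 0.0459, 0.1185]
tcp_rot: [-0.0, 0.739, 0.674, 0.0]
force: [-0.6, -0.6, -0.6]
gripper_width: 0.577
```

>>> send_rows(series=[0.2,0,0,0,0,0,0,0.2,0,0,0,0,0,0])

```text
time: 14.75
tcp_pos: [0.5756, 0.0459, 0.1187]
tcp_rot: [0.0, 0.74, 0.673, -0.0]
force: [0.2, -0.1, -0.5]
gripper_width: 0.572
```

>>> send_rows(series=[0.2,0,0,0,0,0,0,0.2,0,0,0,0,0,0])

```text
time: 14.95
tcp_pos: [0.5758, 0.0479, 0.1187]
tcp_rot: [-0.0, 0.74, 0.673, 0.0]
force: [-0.4, -0.5, -1.2]
gripper_width: 0.574
```

>>> send_rows(series=[0.1,0,0,0,0,0,0,0.1,0,0,0,0,0,0])

```text
time: 15.15
tcp_pos: [0.5759, 0.0489, 0.1186]
tcp_rot: [-0.0, 0.74, 0.673, 0.0]
force: [0.2, 0.6, -1.5]
gripper_width: 0.575
```

>>> send_rows(series=[0.1,0,0,0,0,0,0,0.1,0,0,0,0,0,0])

```text
time: 15.35
tcp_pos: [0.576, 0.05, 0.1186]
tcp_rot: [-0.0, 0.74, 0.673, 0.0]
force: [-0.1, -0.1, -0.6]
gripper_width: 0.575
```

>>> send_rows(series=[0.1,0,0,0,0,0,0,0.1,0,0,0,0,0,0])

```text
time: 15.55
tcp_pos: [0.576, 0.0506, 0.1186]
tcp_rot: [0.0, 0.74, 0.673, -0.0]
force: [0.5, -0.9, -0.1]
gripper_width: 0.571
```

>>> send_rows(series=[0.1,0,0,0,0,0,0,0.1,0,0,0,0,0,0])

```text
time: 15.75
tcp_pos: [0.5761, 0.0506, 0.1186]
tcp_rot: [0.001, 0.74, 0.673, -0.0]
force: [0.5, -2.9, -1.1]
gripper_width: 0.574
```

>>> send_rows(series=[0.1,0,0,0,0,0,0,0.1,0,0,0,0,0,0])

```text
time: 15.95
tcp_pos: [0.5761, 0.0506, 0.1186]
tcp_rot: [0.001, 0.74, 0.672, -0.001]
force: [-0.2, -5.0, -2.0]
gripper_width: 0.57
```

Contact at y=0.0506, as predicted for fully home. Lowering onto the rod under light pressure.

>>> send_rows(series=[0,0,0.3,0,0,0,0,0,0,0.6,0,0,0,0,0,0,0.8,0,0,0,0,0,0,0.8,0,0,0,0])

```text
time: 16.35
tcp_pos: [0.5767, 0.0505, 0.1109]
tcp_rot: [0.001, 0.74, 0.672, -0.0]
force: [-0.3, -5.4, -0.1]
gripper_width: 0.577
```

>>> send_rows(series=[0,0,0.1,0,0,0,0,0,0,0.1,0,0,0,0])

```text
time: 16.55
tcp_pos: [0.5767, 0.0506, 0.1104]
tcp_rot: [0.001, 0.74, 0.672, -0.0]
force: [-0.2, -5.2, 3.6]
gripper_width: 0.579
```

Resting on the rod (Fz is up); opening.

>>> send_rows(series=[0,0,0,0,0,0,90,0,0,0,0,0,0,90,0,0,0,0,0,0,90,0,0,0,0,0,0,90,0,0,0,0,0,0,90])

```text
time: 17.05
tcp_pos: [0.5763, 0.0534, 0.1096]
tcp_rot: [-0.0, 0.74, 0.673, 0.0]
force: [-0.0, -0.5, -1.0]
gripper_width: 0.903
```

```bash
python3 look.py l wrist scene;python3 d.py
python3 - <<'E'
import pickle,cv2
p=pickle.load(open("l_scene.pkl","rb"));cv2.imwrite("pics/l_scene_c.png",cv2.resize(p["color"][100:220,270:420,::-1],None,fx=4.5,fy=4.5,interpolation=cv2.INTER_CUBIC))
E
```

```text
t 17.15 tcp [0.5763 0.0532 0.1096] ydeg -5.41 F [ 0.  -1.   1.3] w 0.904 q [-0.51  0.64  0.48  2.05 -0.54  0.57  0.26]
```

View pics/l_wrist.png

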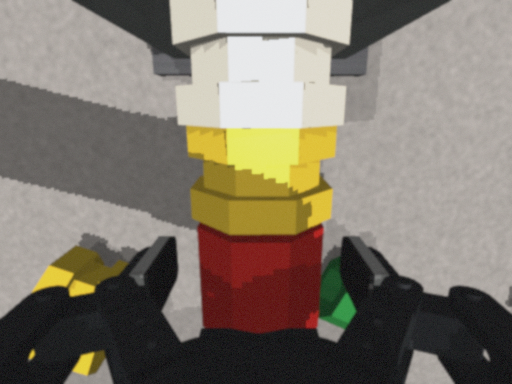

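View pics/l_scene_c.png

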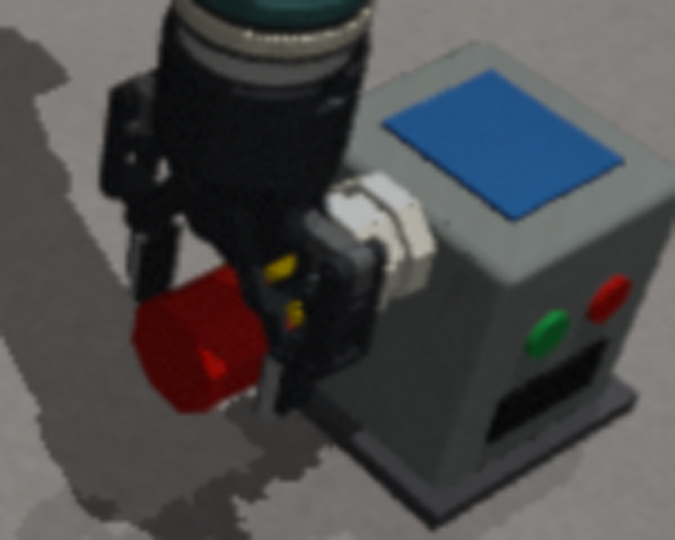

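Cap is on and holding. Retreating upward, then out of the way to look.

>>> send_rows(series=[0,0,-2,0,0,0,90,0,0,-6,0,0,0,95,0,0,-10,0,0,0,100,0,0,-13,0,0,0,100,-5,0,-13,0,0,0,100,-10,0,-13,0,0,0,100,-15,0,-13,0,0,0,100,-20,0,-13,0,0,0,100])

```text
time: 17.95
tcp_pos: [0.557, -0.1477, 0.2399]
tcp_rot: [0.0, 0.739, 0.673, 0.0]
force: [0.3, -0.3, -0.8]
gripper_width: 0.998
```

>>> send_rows(series=[0,0,0,0,0,0,100,0,0,0,0,0,0,100,0,0,0,0,0,0,100,0,0,0,0,0,0,100])

```text
time: 18.35
tcp_pos: [0.5577, -0.1441, 0.2393]
tcp_rot: [-0.001, 0.739, 0.674, 0.0]
force: [0.2, 0.8, -0.8]
gripper_width: 1.0
```

```bash
python3 look.py m scene top;python3 d.py
python3 - <<'E'
import pickle
from fit import *
S=pickle.load(open("m_scene.pkl","rb"));T=pickle.load(open("m_top.pkl","rb"))
cv2.imwrite("pics/m_scene_c.png",cv2.resize(S["color"][100:220,270:420,::-1],None,fx=4.5,fy=4.5,interpolation=cv2.INTER_CUBIC))
cv2.imwrite("pics/m_top_c.png",cv2.resize(T["color"][110:260,130:400,::-1],None,fx=2.9,fy=2.9,interpolation=cv2.INTER_CUBIC))
P=np.array([.5842,.1161,.130]);u=np.array([.0958,.9954,0])
c=P-.063*u-[0,0,.01]
hs,a=mask(S,"r",proj(S,c));ht,b=mask(T,"r",proj(T,c));print(a,b)
q,e=fit([(S,hs),(T,ht)],prism(.046,.05),[*c,-.096]);print(q,np.degrees(q[3]),e,"expected",c)
d=q[:3]-P;print("along",-d@u,"lat",d@[.9954,-.0958,0])
for n,F in(("scene",S),("top",T)):
    q0=pickle.load(open("a.pkl","rb"))[n]
    print(n,mask(q0,"b",proj(q0,[.4582,-.2913,.0275]))[1],mask(F,"b",proj(F,[.4582,-.2913,.0275]))[1])
E
```

```text
t 18.45 tcp [ 0.5577 -0.1444  0.2394] ydeg -5.25 F [0.4 0.3 0.5] w 1.0 q [-0.28  0.47  0.64  1.97 -0.38  0.82  0.47]
[300 158  35  33 824] [198 155  25  26 557]
[ 0.57787782  0.05157943  0.12099797 -0.09084676] -5.2051359851881225 0.725148014716215 expected [0.5781646 0.0533898 0.12     ]
along 0.06482943571656306 lat -0.000112024081000495
scene [122 241  28  35 582] [122 241  28  35 577]
top [350 216  23  26 430] [350 216  23  26 428]
```

View pics/m_scene_c.png

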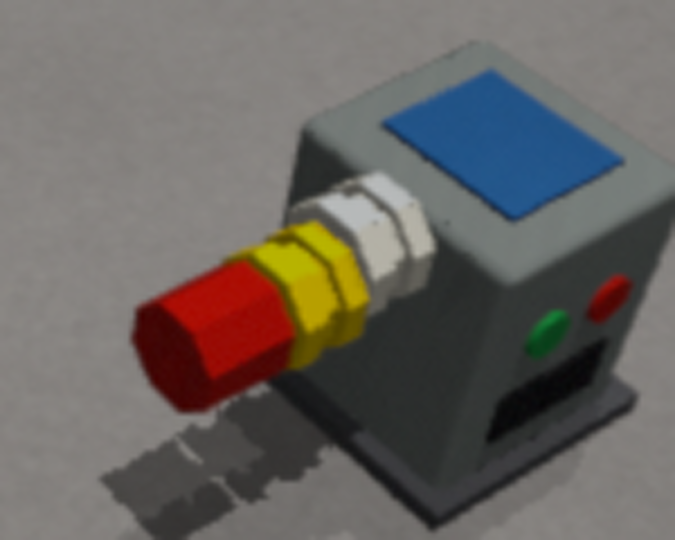

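View pics/m_top_c.png

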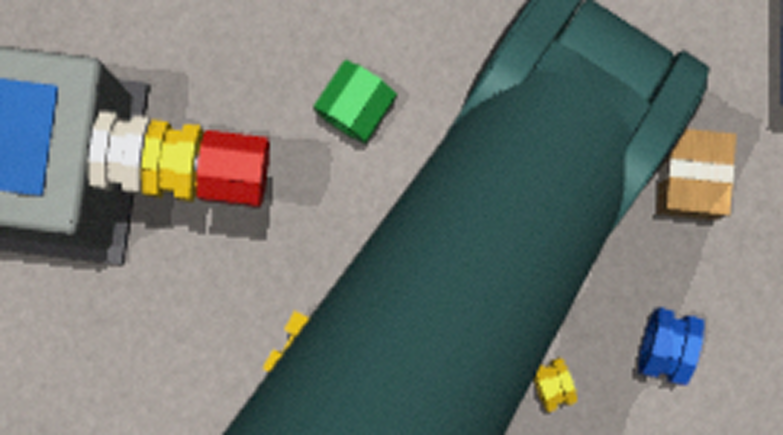

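Run:
```python
import pickle
from fit import *
S=pickle.load(open("m_scene.pkl","rb"));T=pickle.load(open("m_top.pkl","rb"));S2=pickle.load(open("i_scene.pkl","rb"))
P=np.array([.5842,.1161,.130]);u=np.array([.0958,.9954,0])
c=P-.018*u-[0,0,.01]
hs,a=mask(S2,"y",proj(S2,c))
q,e=fit([(S2,hs)],prism(.036,.054),[*c,-.096],False);d=q[:3]-P;print("yellow (before cap, scene) along",-d@u,e)
hs,a=mask(S,"r",proj(S,P-.063*u-[0,0,.01]))
c2=P-.063*u-[0,0,.01]
q,e=fit([(S,hs)],prism(.046,.05),[*c2,-.096],False);d=q[:3]-P;print("cap scene along",-d@u,e)
# yellow moved between views?
m=lambda F:mask(F,"y",proj(F,c))[1]
print(m(S2),m(S))
```

```text
yellow (before cap, scene) along 0.018570176602016413 0.43263359905097554
cap scene along 0.0628312166053706 0.6341435304046011
[319 149  33  34 736] [321 149  31  33 523]
```

```bash
python3 -c "
from plant import bot;print(bot.close_job())"
```

```text
the job is handed in; nothing more can be done
None
```

The job is done and handed in. I threaded the middle-sized yellow spool onto the rod until it met the white one, then pushed the larger red cap on until it stopped against the rod end. I let both down so they hang on the rod, and moved the arm clear. The clock stood at about 18.5 s of the 58 s allowed.

**Contact:** both pushes met about 5 N of resistance. The cap stopped at the tool position I had predicted for fully home, and the largest wrist force at the end of any move was about 7 N.

**Last checks on positions:**

| Part | View | Measured from rod point | Expected |
|---|---|---|---|
| Yellow spool | scene, before the cap went on | 18.6 mm | 18 mm |
| Red cap | scene only | 62.8 mm | 63 mm |
| Red cap | scene and top together | 64.8 mm | 63 mm |

- **Disagreement:** the two cap figures differ by 2 mm. That is within the calibration, and my estimate of the rod point was itself uncertain by about 1–2 mm.
- **Hang height:** the cap sits at 121 mm, against 120 mm expected.
- **Yellow spool after capping:** I did not re-fit its position because the cap partly hides it. In the last pictures it still sits against the white spool.
- **Bystanders:** the blue spool has not moved in either view. I did not touch the carton or the look-alikes. The arm hid some of them in the last top view.

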